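Feel along a shaped chair arm

ROBOT

A 6-joint arm with a two-finger parallel gripper is mounted at the origin on the work surface. World frame = base frame: x ahead of the robot, y to its left, z up, the work surface at z = 0. Lengths are in m, angles in degrees, forces in N, time in s.
With the tool pointing down it reaches from about 0.3 to 1 m from the base axis. Payload 5.1 kg.
Tool frame: the origin (TCP) lies midway between the tips of the shut fingers; the grasp point (between the pads) lies bot.tcp_to_grasp behind it (bot.tcp_to_grasp is the distance from the TCP to the grasp point, in m); x points along the fingers, z is the direction in which the jaws open and shut, and the axes are right-handed (so a half turn about x gives the same grasp; the last joint's range is limited). The gripper opens to 95 mm and grips with 3 to 60 N. Pads are 20 mm wide; open, the fingers measure 119 mm over their backs; the gripper's body (75 mm by 180 mm) begins 59 mm behind the grasp point.
Start: joints at [62.762, 7.093, 94.555, -0, 78.352, -4.733], TCP at [0.249, 0.6, 0.215] pointing down, gripper open.
Joint ranges: [-149.61, 149.61], [-58.7, 133.49], [1.44, 155.28], [-77.14, 257.14], [18.33, 153.61], [-166.67, 166.67]. Speed limits (degrees/s): [147.25, 147.25, 180, 180, 180, 180].

INTERFACE

Orientations are given as a 3x3 rotation matrix whose columns are the frame's x, y, z axes.
In Python, from plant import bot gives the robot as it stands. The module is installed in compiled form; this text tells all that it offers.
- The arm moves only by the shell command python3 -m pendant 'ROWS' [OPENING] [FORCE]. ROWS is JSON, a list of rows, each a list of 6 numbers: the shift along the tool's x, y, z in cm, then the turn, a rotation vector about the tool's x, y, z in rad. In form: [[dx, dy, dz, wx, wy, wz], ...]. A call has 1 to 20 rows; each row shifts and turns the commanded pose from where the row before left it, along the tool's axes as they then stand; what a row does not reach is not made up. A row lasts 1/12 s, in which the tool goes at most 41.7 mm and 7.16 degrees, less where a joint would pass 70% of its speed; a pose out of reach is approached as far as the arm can. A call is refused whole if a number of a shift passes 4.17 or a number of a turn 0.125, either way. A call with a gripper value outside its range is refused whole. OPENING is the finger opening in cm, from 0 to 9.51, set as the call begins (- or left out, the last holds). The fingers move at their own pace and stop on an object; FORCE is the grip in N (left out, the last holds). Time passes only in rows, so rows that do not move let the fingers close. It gives the time, the measured TCP pose, the force and the opening at its end, in the units of the state.
- bot.observe(): the state, without advancing time (a new reading comes with each control period).
- bot.read_camera(name): name is "scene" or "top" or "wrist"; returns a dict with "img" (480x640x3 uint8, red, green, blue), "range_z" (480x640 float32, m along the optical axis (not along the pixel's ray), 0 where there is no reading), "fx", "fy", "cx", "cy" (pixels), "rvec" (rotation vector, rad) and "tvec" (3), from world to camera coordinates, as OpenCV has them; the wrist camera has in their place "mount" (4x4, takes a point from camera to tool coordinates, whose origin is the TCP and whose axes are the tool frame's). Camera axes: x right, y down, z forward; pixel columns grow to the right and rows downward; lengths in m; the calibration is good to about 2 mm. A picture is of the moment at which its call begins: read the wrist's pose just before it.
- bot.finish_job(): hands the job in, once; it reports no verdict.
The state is a dict: "t": time; "joints": joint angles; "qd": joint speeds; "tau": joint torques, N m; "position": TCP position; "tool_rot": TCP orientation; "ft_force": force on the tool from outside, world axes, zero at the start; "torque": the same for the moment, N m; "opening": finger opening in m.
Only numpy, scipy, OpenCV 4.12 (cv2) and the standard library are available. Lean on these libraries where they do the work, as an engineer would, in place of code of your own. Each camera call takes 0.05 s, during which the arm holds its last target.

TASK

The shaped wooden chair arm resting in the padded sanding cradle has just been sanded: check it by feel. With the fingers closed together, run the fingertips lightly along the middle of its top, following its curve from the tenon end to the end of the broad hand grip and keeping in touch with the wood all the way, then lift the hand clear. Only a light touch: do not press hard on, lift or shift the arm, and leave the other things on the bench where they lie.

Things in the scene. Friction and masses are not known exactly. Their poses are not given: they have to be found in the camera images.
- chair_arm: The chair arm: light wood, 0.42 kg, loose, 340 mm long plus a round tenon 22 mm thick, 31 mm long at its own +y end; the other end (-y) is the broad rounded hand grip, 60 mm wide. Elsewhere 37 to 47 mm wide; 26 to 36 mm thick; top gently domed; bowed about 45 mm towards its own +x. Origin on its underside, 70 mm above the bench, on the line through the ends, half-way; z up.
- cradle: Dark wooden sanding cradle, fixed, origin on the bench below the arm's, same axes. Two foam pads carry the arm, 65 to 80 mm in from the shoulder and the hand grip's end: it hardly sinks under 1 N, 3 to 6 mm under 3 N, and is solid after 14 mm. Cheeks beside the arm and a stop beyond the hand grip keep it from sliding more than a few mm; they end 10 mm or more below its top.
- top_0 (a point): First point of the line to be felt: on the wood, in the middle of the top, 22 mm from the tenon's shoulder. top_0 to top_8 follow one another at 39 mm along the middle of the top from tenon to hand grip, each on the wood's surface (96 to 106 mm above the bench); axes as the arm's.
- top_1 (a point): Point 2 of 9 on the middle of the arm's top, 39 mm further towards the hand grip than top_0.
- top_2 (a point): Point 3 of 9 on the middle of the arm's top, 39 mm further towards the hand grip than top_1.
- top_3 (a point): Point 4 of 9 on the middle of the arm's top, 39 mm further towards the hand grip than top_2.
- top_4 (a point): Point 5 of 9 on the middle of the arm's top, 39 mm further towards the hand grip than top_3.
- top_5 (a point): Point 6 of 9 on the middle of the arm's top, 39 mm further towards the hand grip than top_4.
- top_6 (a point): Point 7 of 9 on the middle of the arm's top, 39 mm further towards the hand grip than top_5.
- top_7 (a point): Point 8 of 9 on the middle of the arm's top, 39 mm further towards the hand grip than top_6.
- top_8 (a point): Point 9 of 9 on the middle of the arm's top, 39 mm further towards the hand grip than top_7, 22 mm from the hand grip's end.
- sanding_block: Bystander, loose: cork sanding block, 62 x 110 x 36 mm, lying near the concave side of the chair arm. Origin at the centre of its underside, on the bench. Leave it where it lies.
- pencil: Bystander, loose: flat carpenter's pencil, 180 mm long, 8 mm high. Origin at the centre of its underside, on the bench. Leave it where it lies.
- spokeshave: Bystander, loose: spokeshave, 250 mm over its two turned handles, 30 mm high. Origin at the centre of its underside, on the bench. Leave it where it lies.
- marking_gauge: Bystander, loose: wooden marking gauge, beam 215 mm long through a 66 x 66 mm fence, 78 mm high. Origin at the centre of its underside, on the bench. Leave it where it lies.
- block_plane: Bystander, loose: small metal block plane, 160 x 50 mm, 55 mm high. Origin at the centre of its underside, on the bench. Leave it where it lies.
- wax_tin: Bystander, loose: round metal wax tin, 88 mm across, 36 mm high. Origin at the centre of its underside, on the bench. Leave it where it lies.

How it is judged:
By the outcome, as a careful person would: the job done as asked, in the order asked, and still so for the second after the job is handed in, with the robot touching nothing.
It also fails if it takes over 45 s, if anything falls off the work surface, if the arm or the gripper's body presses on something with over 40 N, if the wrist force passes 120 N, or if a joint passes its speed limit or range.

## Working session

There is one attempt and no reset: what is moved stays moved. The work goes in short steps, Python scripts to look and compute and a shell command to move; the robot and the scene stay as the last step left them, time stands still between calls to the robot, and variables do not carry over. Pictures are saved under pics/ and viewed, and the job is handed in when it is done.

```bash
mkdir -p pics; python3 - <<'E'
from plant import bot
import cv2,numpy as np
s=bot.observe();print({k:np.round(v,4).tolist() for k,v in s.items()},bot.tcp_to_grasp)
for n in("scene","top"):
    c=bot.read_camera(n);cv2.imwrite(f"pics/{n}0.png",c["img"][:,:,::-1])
    np.savez(f"{n}0.npz",**c);print(n,c["fx"],c["cx"],c["cy"],c["rvec"],c["tvec"])
E
```

```text
{'t': 0.0, 'joints': [62.762, 7.1356, 94.6327, -0.0023, 78.3494, -4.7296], 'qd': [0.0123, 0.0264, 0.0574, 0.0734, 0.0761, 0.0256], 'tau': [-0.0021, -41.7566, -35.9948, 0.0773, 0.0489, -0.0002], 'position': [0.2486, 0.5999, 0.2134], 'tool_rot': [[-0.0009, -0.9238, 0.3828], [-0.0018, 0.3828, 0.9238], [-1.0, 0.0001, -0.0021]], 'ft_force': [0.3792, -0.0417, -0.3559], 'torque': [-0.0178, 0.0138, -0.0386], 'opening': 0.0952} 0.0188
scene 557.1555570788494 319.57227726290057 248.52079615828956 [ 1.75280629  1.99003676 -0.65355863] [ 0.04200551 -0.37847642  1.57958401]
top 585.4051535251212 325.9024263809747 242.05594473903753 [ 2.21728751 -2.15948953  0.10038448] [-0.00383778  0.5557056   1.57435025]
```

View pics/scene0.png

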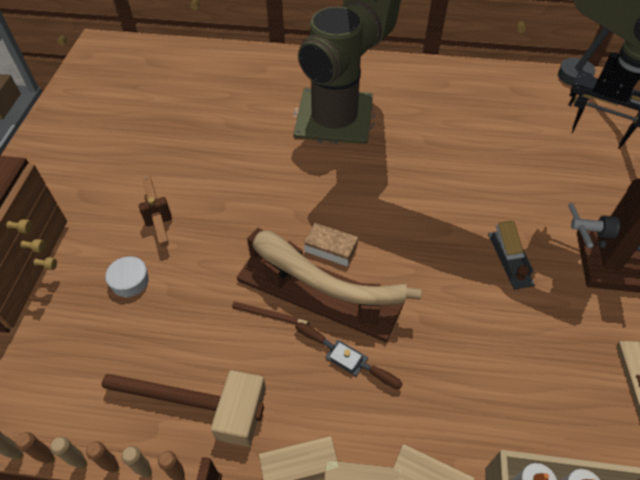

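View pics/top0.png

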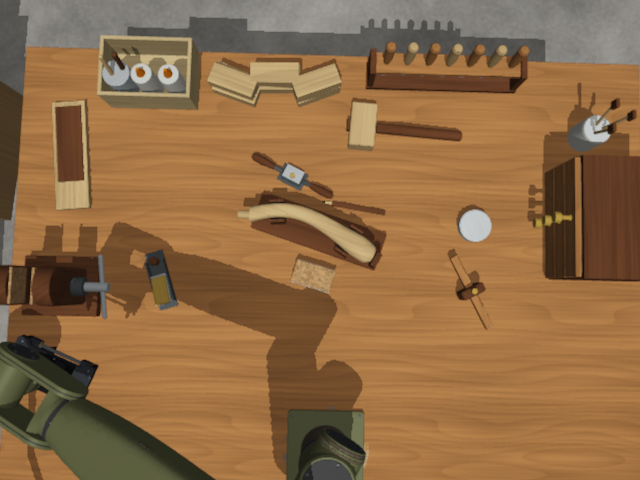

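The scene view shows the arm from the grip (265,245) to the tenon (415,294). The top view shows the tenon at (240,213) and the grip at (370,255), with the cork block at (313,274). Next I mask it and convert to positions.

```bash
cat > h.py <<'E'
import cv2,numpy as np
def cloud(c,T=None):
    z=c["range_z"].astype(float);v,u=np.mgrid[:480,:640]
    P=np.stack([(u-c["cx"])/c["fx"]*z,(v-c["cy"])/c["fy"]*z,z],-1)
    if T is None:
        R=cv2.Rodrigues(np.asarray(c["rvec"]))[0];W=(P-np.asarray(c["tvec"]).ravel())@R
    else: W=P@T[:3,:3].T+T[:3,3]
    W[z==0]=np.nan
    return W
E
python3 - <<'E'
from h import *
for n in("top","scene"):
    c=dict(np.load(f"{n}0.npz"));W=cloud(c)
    hsv=cv2.cvtColor(c["img"],cv2.COLOR_RGB2HSV)
    print(n,"bench z",np.nanmedian(W[330:350,400:500,2]) if n=="top" else np.nanmedian(W[100:200,180:280,2]))
    m=(W[...,2]>.07)&(W[...,2]<.13)&(W[...,0]>.3)&(W[...,0]<.8)&(abs(W[...,1])<.3)
    k,l,st,ce=cv2.connectedComponentsWithStats(m.astype(np.uint8))
    for i in range(1,k):
        if st[i,4]>100: 
            q=W[l==i];print(st[i],q.min(0).round(3),q.max(0).round(3),np.median(c["img"][l==i],0))
E
```

```text
top bench z 0.0003408674378864587
[ 237  199  145   69 2716] [ 0.489 -0.134  0.07 ] [0.662 0.246 0.116] [188. 162. 115.]
scene bench z -0.0018561932843082739
[ 247  227  174   86 4042] [ 0.489 -0.135  0.07 ] [0.666 0.243 0.108] [161. 138. 105.]
```

```bash
cat >> h.py <<'E'
def centre(W,img,n=20,zmin=.08):
    V=cv2.cvtColor(img,cv2.COLOR_RGB2HSV)[...,2]
    m=(W[...,2]>zmin)&(W[...,2]<.125)&(W[...,0]>.4)&(W[...,0]<.75)&(W[...,1]>-.2)&(W[...,1]<.3)&(V>95)
    k,l,st,_=cv2.connectedComponentsWithStats(m.astype(np.uint8));i=1+st[1:,4].argmax()
    P=W[l==i]
    yaw=np.deg2rad(YAW);ey=np.array([-np.sin(yaw),np.cos(yaw)]);ex=np.array([np.cos(yaw),np.sin(yaw)])
    s=P[:,:2]@ey;t=P[:,:2]@ex
    return P,s,t,ex,ey
YAW=0
E
python3 - <<'E'
import h;from h import *
for n in("top","scene"):
    c=dict(np.load(f"{n}0.npz"));W=cloud(c)
    h.YAW=18
    P,s,t,ex,ey=centre(W,c["img"])
    print(n,len(P),s.min().round(4),s.max().round(4))
    for a in np.arange(s.min(),s.max(),.02):
        b=(s>=a)&(s<a+.012)
        if b.sum()<5: continue
        lo,hi=np.percentile(t[b],[2,98]);mid=(lo+hi)/2
        mm=b&(abs(t-mid)<.008)
        print(np.round([a+.006,lo,hi,mid,hi-lo,np.median(P[mm,2]) if mm.any() else 0, *( (a+.006)*ey+mid*ex)],4))
E
```

```text
top 2348 -0.2768 0.0456
[-0.2708  0.4615  0.4929  0.4772  0.0314  0.0988  0.5375 -0.1101]
[-0.2508  0.4488  0.5179  0.4833  0.0691  0.1051  0.5372 -0.0892]
[-0.2308  0.453   0.5382  0.4956  0.0853  0.1067  0.5427 -0.0664]
[-0.2108  0.4737  0.5552  0.5145  0.0815  0.1039  0.5544 -0.0415]
[-0.1908  0.5043  0.5777  0.541   0.0734  0.102   0.5735 -0.0143]
[-0.1708  0.5311  0.5975  0.5643  0.0664  0.0985  0.5894  0.0119]
[-0.1508  0.5582  0.6156  0.5869  0.0574  0.0959  0.6048  0.0379]
[-0.1308  0.5803  0.6306  0.6055  0.0504  0.0943  0.6162  0.0627]
[-0.1108  0.5994  0.6431  0.6213  0.0437  0.0962  0.6251  0.0866]
[-0.0908  0.6127  0.6509  0.6318  0.0382  0.0961  0.6289  0.1089]
[-0.0708  0.6208  0.6573  0.6391  0.0365  0.0972  0.6297  0.1301]
[-0.0508  0.6292  0.6625  0.6459  0.0333  0.097   0.63    0.1513]
[-0.0308  0.6322  0.6668  0.6495  0.0346  0.0991  0.6272  0.1714]
[-0.0108  0.6326  0.6696  0.6511  0.0369  0.0993  0.6226  0.1909]
[0.0092 0.6339 0.6697 0.6518 0.0358 0.1006 0.6171 0.2102]
[0.0292 0.6471 0.6678 0.6575 0.0207 0.0939 0.6163 0.2309]
scene 3373 -0.2785 0.0403
[-0.2725  
[... 329 characters left out ...]
 0.5424  0.6036  0.573   0.0613  0.0962  0.5983  0.013 ]
[-0.1525  0.5668  0.6199  0.5934  0.053   0.0949  0.6114  0.0383]
[-0.1325  0.5878  0.635   0.6114  0.0472  0.0942  0.6224  0.0629]
[-0.1125  0.6046  0.6471  0.6259  0.0424  0.0941  0.63    0.0864]
[-0.0925  0.6188  0.6566  0.6377  0.0377  0.0947  0.6351  0.1091]
[-0.0725  0.6187  0.6623  0.6405  0.0436  0.095   0.6315  0.129 ]
[-0.0525  0.628   0.6664  0.6472  0.0384  0.0956  0.6317  0.1501]
[-0.0325  0.6274  0.67    0.6487  0.0426  0.0963  0.627   0.1695]
[-0.0125  0.6378  0.6725  0.6552  0.0347  0.0971  0.627   0.1906]
[0.0075 0.6411 0.6738 0.6574 0.0327 0.0972 0.6229 0.2103]
[0.0275 0.6508 0.6728 0.6618 0.022  0.0932 0.6209 0.2307]
```

```bash
python3 -m pendant '[[-1.5,-0.5,-1,0,0,0],[-2.5,-1,-2,0,0,0],[-2.5,-1.5,-2,0,0,0],[-2.5,-2,-2,0,0,0],[-2,-3,-2,0,0,0],[-1,-3,-2,0,0,0],[0,-3,-2,0,0,0],[0,-3,-1.8,0,0,0],[0,-3,-1.8,0,0,0],[0,-3,-1.8,0,0,0],[0,-3,-1.8,0,0,0],[0,-3,-1.8,0,0,0],[0,-3,-1.5,0,0,0],[0,-3,-1.5,0,0,0],[0,-3,-1,0,0,0],[0,-3,-1,0,0,0],[0,-3,-0.5,0,0,0],[0,-2,-0.5,0,0,0],[0,-1,-0.2,0,0,0],[0,0,0,0,0,0]]' 0 10
python3 - <<'E'
from plant import bot
import numpy as np,cv2
s=bot.observe();c=bot.read_camera("wrist");cv2.imwrite("pics/w1.png",c["img"][:,:,::-1]);np.savez("w1.npz",pos=s["position"],rot=s["tool_rot"],**c)
print(s["t"],np.round(s["position"],4),np.round(s["tool_rot"],4).tolist(),np.round(c["mount"],3).tolist(),s["opening"])
E
```

```text
t: 1.77
position: [0.5759, 0.1589, 0.3335]
tool_rot: [[-0.002, -0.923, 0.385], [-0.0, 0.385, 0.923], [-1.0, 0.002, -0.001]]
ft_force: [-0.4, -0.0, 0.1]
opening: 0.0006
1.7667 [0.5759 0.1589 0.3335] [[-0.0019, -0.923, 0.3848], [-0.0005, 0.3848, 0.923], [-1.0, 0.0015, -0.0011]] [[-0.001, -0.244, 0.97, -0.169], [0.001, -0.97, -0.244, 0.068], [1.0, 0.001, 0.001, 0.0], [0.0, 0.0, 0.0, 1.0]] 0.0005741930975660712
```

View pics/w1.png

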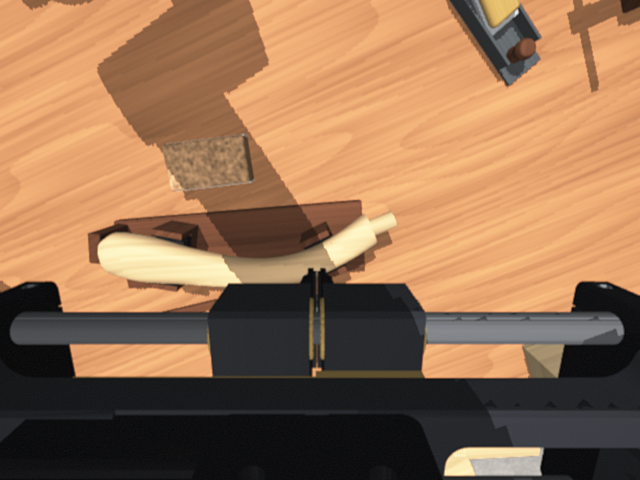

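The wrist view shows the whole arm from grip (100,250) to tenon (395,222), with the fingers just overlapping its lower edge near (320,280). I shift 6 cm outward for a clear view.

```bash
python3 -m pendant '[[0,-2,-0.5,0,0,0],[0,-3,-1,0,0,0],[0,-1,-0.5,0,0,0],[0,0,0,0,0,0],[0,0,0,0,0,0]]'
python3 - <<'E'
from plant import bot
import numpy as np,cv2,h
from h import *
s=bot.observe();c=bot.read_camera("wrist");cv2.imwrite("pics/w2.png",c["img"][:,:,::-1]);np.savez("w2.npz",pos=s["position"],rot=s["tool_rot"],**c)
T=np.eye(4);T[:3,:3]=s["tool_rot"];T[:3,3]=s["position"]
W=cloud(c,T@c["mount"]);h.YAW=-18
print("bench",np.nanmedian(W[20:60,300:400,2]))
P,s,t,ex,ey=centre(W,c["img"])
np.savez("armcloud.npz",P=P)
print(len(P),s.min(),s.max())
for a in np.arange(s.min(),s.max(),.015):
    b=(s>=a)&(s<a+.006)
    if b.sum()<5: continue
    lo,hi=np.percentile(t[b],[1,99]);mid=(lo+hi)/2
    mm=b&(abs(t-mid)<.006)
    print(np.round([a+.003,lo,hi,mid,hi-lo,np.median(P[mm,2]) if mm.any() else 0, *( (a+.003)*ey+mid*ex)],4))
E
```

```text
t: 2.23
position: [0.622, 0.1194, 0.3346]
tool_rot: [[-0.001, -0.924, 0.383], [0.001, 0.383, 0.924], [-1.0, 0.001, 0.0]]
ft_force: [-1.2, -0.2, -1.1]
opening: 0.0004
bench -0.0005512999476977587
11190 0.03478228779018246 0.4270230196581836
[ 0.0378  0.5041  0.5401  0.5221  0.0359  0.0851  0.5082 -0.1254]
[ 0.0528  0.5039  0.5351  0.5195  0.0312  0.0851  0.5104 -0.1103]
[ 0.0678  0.5077  0.5542  0.5309  0.0466  0.1021  0.5259 -0.0996]
[ 0.0828  0.504   0.5612  0.5326  0.0572  0.1043  0.5321 -0.0859]
[ 0.0978  0.5069  0.5652  0.536   0.0583  0.105   0.54   -0.0727]
[ 0.1128  0.5109  0.569   0.54    0.0581  0.105   0.5484 -0.0596]
[ 0.1278  0.5159  0.5711  0.5435  0.0552  0.1036  0.5564 -0.0464]
[ 0.1428  0.5219  0.5727  0.5473  0.0508  0.1024  0.5646 -0.0333]
[ 0.1578  0.5278  0.5755  0.5516  0.0476  0.1008  0.5734 -0.0204]
[ 0.1728  0.5334  0.578   0.5557  0.0447  0.0998  0.5819 -0.0074]
[0.1878 0.5382 0.5806 0.5594 0.0424 0.099  0.5901 0.0057]
[0.2028 0.5426 0.5833 0.563  0.0407 0.0976 0.5981 0.0189]
[0.2178 0.5464 0.5864 0.5664 0.0399 0.0966 0.606  0.0321]
[0.2328 0.5493 0.5875 0.5684 0.0382 0.096  0.6125 0.0457]
[0.2478 0.5514 0.5882 0.5698 0.0368 0.0955 0.6185 0.0596]
[0.2628 0.5522 0.5887 0.5705 0.0365 0.0954 0.6237 0.0736]
[0.2778 0.5517 0.587  0.5693 0.0353 0.0958 0.6273 0.0883]
[0.2928 0.5496 0.5855 0.5676 0.0359 0.0961 0.6302 0.1031]
[0.3078 0.5461 0.5827 0.5644 0.0367 0.0962 0.6319 0.1183]
[0.3228 0.541  0.5786 0.5598 0.0376 0.0966 0.6322 0.134 ]
[0.3378 0.5347 0.5735 0.5541 0.0388 0.097  0.6313 0.15  ]
[0.3528 0.5267 0.5663 0.5465 0.0396 0.0973 0.6288 0.1666]
[0.3678 0.5173 0.5594 0.5384 0.0422 0.0988 0.6257 0.1834]
[0.3828 0.507  0.5516 0.5293 0.0446 0.0996 0.6217 0.2005]
[0.3978 0.5104 0.5436 0.527  0.0332 0.0977 0.6241 0.2155]
[0.4128 0.5047 0.5271 0.5159 0.0224 0.0952 0.6182 0.2332]
[0.4278 0.5157 0.5229 0.5193 0.0072 0.0922 0.6261 0.2464]
```

View pics/w2.png

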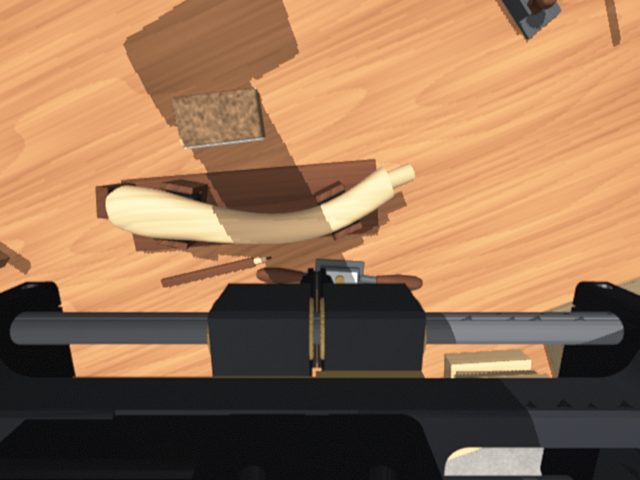

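```bash
cat > mid.py <<'E'
import numpy as np
from scipy.interpolate import UnivariateSpline
P=np.load("armcloud.npz")["P"];yaw=np.deg2rad(-18)
ey=np.array([-np.sin(yaw),np.cos(yaw)]);ex=np.array([np.cos(yaw),np.sin(yaw)])
P=P[P[:,2]>.088];s=P[:,:2]@ey;t=P[:,:2]@ex
g=np.arange(.075,.395,.01)
m=[];
for a in g:
    b=abs(s-a)<.003;m.append((np.percentile(t[b],1)+np.percentile(t[b],99))/2)
f=UnivariateSpline(g,m,k=4,s=len(g)*.0008**2)
for it in range(4):
    S=[];M=[];Wd=[]
    for a in g:
        d=f.derivative()(a);tv=np.array([1,d])/np.hypot(1,d);nv=np.array([-tv[1],tv[0]])
        Q=np.c_[s-a,t-f(a)];al=Q@tv;n=Q@nv;b=(abs(al)<.003)&(abs(n)<.045)
        lo,hi=np.percentile(n[b],[1,99]);c=(lo+hi)/2;p=np.array([a,f(a)])+c*nv
        S.append(p[0]);M.append(p[1]);Wd.append(hi-lo)
    o=np.argsort(S);f=UnivariateSpline(np.array(S)[o],np.array(M)[o],k=4,s=len(g)*.0006**2)
ss=np.linspace(.04,.43,4000);pt=np.c_[ss,f(ss)]
arc=np.r_[0,np.cumsum(np.hypot(*np.diff(pt,axis=0).T))]
# project cloud onto the curve
from scipy.spatial import cKDTree
d,i=cKDTree(pt).query(np.c_[s,t]);sg=np.sign(t-f(ss[i]));off=sg*d;al=arc[i]
E
python3 - <<'E'
from mid import *
print(np.round(Wd,4))
near=abs(off)<.004
print("axis range near mid",al[near].min(),al[near].max())
# grip end, tenon end, shoulder
for x in np.arange(np.percentile(al,99.9)-.06,np.percentile(al,99.9),.004):
    b=abs(al-x)<.002;print(round(x,3),np.round(np.ptp(off[b]),4),np.median(P[b,2]).round(4))
b=al<al.min()+.03
for x in np.arange(al.min(),al.min()+.02,.002):
    q=abs(al-x)<.001;print(round(x,4),q.sum(),np.round([off[q].min(),off[q].max(),np.median(P[q,2])],4) if q.any() else 0)
E
```

```text
[0.0518 0.0548 0.0557 0.0559 0.0553 0.053  0.0509 0.0481 0.0465 0.0434
 0.0428 0.042  0.04   0.0389 0.0371 0.0382 0.0368 0.0349 0.0343 0.035
 0.0348 0.0349 0.0345 0.0341 0.0342 0.0345 0.034  0.0339 0.035  0.0347
 0.0355 0.0373]
axis range near mid 0.014589860953261693 0.401618456210094
0.34 0.0365 0.0974
0.344 0.0364 0.0977
0.348 0.0368 0.0982
0.352 0.0377 0.0981
0.356 0.0383 0.0985
0.36 0.0383 0.0982
0.364 0.0373 0.0985
0.368 0.0317 0.0994
0.372 0.0296 0.0964
0.376 0.032 0.0946
0.38 0.0317 0.0943
0.384 0.0233 0.0942
0.388 0.0221 0.0947
0.392 0.0234 0.094
0.396 0.0207 0.0947
0.0146 2 [0.0009 0.0022 0.095 ]
0.0166 21 [-0.0145  0.0064  0.0966]
0.0186 22 [-0.0159  0.014   0.0974]
0.0206 33 [-0.0196  0.0174  0.099 ]
0.0226 43 [-0.0192  0.0186  0.0992]
0.0246 42 [-0.0227  0.0221  0.0999]
0.0266 57 [-0.024   0.0234  0.101 ]
0.0286 56 [-0.0252  0.0231  0.1013]
0.0306 69 [-0.0257  0.0238  0.1015]
0.0326 65 [-0.0263  0.0253  0.1011]
```

```bash
cat >> mid.py <<'E'
E
cat > way.py <<'E'
from mid import *
A0=.371; 
def z_at(x):
    b=(abs(al-x)<.012)&(abs(off)<.005);return np.polyval(np.polyfit(al[b]-x,P[b,2],2),0)
def pos(x):
    k=np.interp(x,arc,ss);return k*ey+f(k)*ex
E
python3 - <<'E'
from way import *
from plant import bot
s=bot.observe();R=np.array(s["tool_rot"]);print(s["position"],s["ft_force"],s["t"])
np.savez("way.npz",x=np.linspace(.361,.0245,200),p=np.array([[*pos(x),z_at(x)] for x in np.linspace(.361,.0245,200)]))
prev=None
for x in [.361]+[.349-.0195*i for i in range(17)]+[.027]:
    p=np.array([*pos(x),z_at(x)]);
    d=(np.array([[0,-.9239,.3827],[0,.3827,.9239],[-1,0,0]]).T@(p-prev)*100) if prev is not None else R.T@(p-s["position"])*100
    print(round(x,4),p.round(4),d.round(2));prev=p
for i in range(6):
    bot.read_camera("top");q=bot.observe();print(np.round(q["ft_force"],2),np.round(q["position"],4))
E
```

```text
[0.62187738 0.11971029 0.33472177] [ 0.53647861  0.98688237 -0.20960137] 2.2833
0.361 [0.621  0.2043 0.1   ] [23.48  3.29  7.77]
0.349 [0.6245 0.1928 0.0992] [ 0.08 -0.77 -0.92]
0.3295 [0.6291 0.1739 0.098 ] [ 0.12 -1.14 -1.58]
0.31 [0.6319 0.1546 0.0973] [ 0.07 -1.   -1.67]
0.2905 [0.6329 0.1351 0.0967] [ 0.05 -0.84 -1.76]
0.271 [0.632  0.1157 0.0963] [ 0.05 -0.66 -1.83]
0.2515 [0.6292 0.0964 0.0958] [ 0.04 -0.48 -1.89]
0.232 [0.6245 0.0774 0.0954] [ 0.04 -0.29 -1.93]
0.2125 [0.6182 0.059  0.0955] [-0.   -0.13 -1.95]
0.193 [0.6106 0.0411 0.0962] [-0.07  0.02 -1.95]
0.1735 [0.6018 0.0237 0.0973] [-0.12  0.14 -1.94]
0.154 [0.5922 0.0067 0.0987] [-0.13  0.24 -1.93]
0.1345 [ 0.5819 -0.0099  0.0999] [-0.13  0.31 -1.92]
0.115 [ 0.5712 -0.0262  0.1015] [-0.16  0.36 -1.92]
0.0955 [ 0.5603 -0.0423  0.1032] [-0.17  0.39 -1.91]
0.076 [ 0.5494 -0.0585  0.1049] [-0.16  0.39 -1.91]
0.0565 [ 0.5387 -0.0748  0.1051] [-0.02  0.37 -1.92]
0.037 [ 0.5283 -0.0913  0.1036] [ 0.15  0.32 -1.92]
0.027 [ 0.5233 -0.1     0.1017] [ 0.19  0.14 -0.99]
[-0.22  0.42  0.67] [0.6219 0.1198 0.3349]
[-0.49  0.27  0.58] [0.6219 0.1198 0.335 ]
[-0.2   0.71 -0.34] [0.622  0.1197 0.3351]
[-0.33  0.19  0.78] [0.6222 0.1195 0.335 ]
[ 0.25 -0.28  0.23] [0.6223 0.1194 0.335 ]
[ 0.47  0.21 -0.24] [0.6224 0.1192 0.335 ]
```

```bash
cat > chk.py <<'E'
import numpy as np,sys
from plant import bot
def chk(n=6):
    F=[];X=[]
    for i in range(n):
        q=bot.observe();F.append(q["ft_force"]);X.append(q["position"]);bot.read_camera("top")
    p=np.mean(X,0);w=np.load("way.npz");D=np.hypot(*(w["p"][:,:2]-p[:2]).T);i=D.argmin()
    R=np.array(q["tool_rot"]);d=w["p"][i]-p
    print("t %.2f"%q["t"],"F",np.mean(F,0).round(2),"sd",np.std(np.array(F)[:,2]).round(2),"pos",p.round(4),"x %.4f"%w["x"][i],"miss tool cm",(R.T@d*100).round(2))
    for st in(.0195,.039):
        j=np.clip(np.searchsorted(-w["x"],-(w["x"][i]-st)),0,199)
        print("  to x %.4f"%w["x"][j],"tool cm",(R.T@(w["p"][j]-p)*100).round(2))
if __name__=="__main__": chk(int(sys.argv[1]) if len(sys.argv)>1 else 6)
E
python3 -m pendant '[[0.8,0.3,0.6,0,0,0],[1.6,0.3,0.8,0,0,0],[2,0.3,0.8,0,0,0],[2,0.3,0.8,0,0,0],[2,0.3,0.8,0,0,0],[2,0.3,0.8,0,0,0],[2,0.3,0.8,0,0,0],[2,0.3,0.8,0,0,0],[2,0.3,0.6,0,0,0],[1.6,0.3,0.6,0,0,0],[1.4,0.3,0.3,0,0,0],[1,0,0,0,0,0],[0.6,0,0,0,0,0],[0.2,0,0,0,0,0],[0,0,0,0,0,0],[0,0,0,0,0,0]]'
python3 chk.py 10
```

```text
t: 3.92
position: [0.6226, 0.2022, 0.1238]
tool_rot: [[0.002, -0.924, 0.383], [0.0, 0.383, 0.924], [-1.0, -0.001, 0.001]]
ft_force: [0.0, -0.1, -0.0]
opening: 0.0
t 4.37 F [-0.14 -0.12 -0.33] sd 0.51 pos [0.6224 0.2023 0.1235] x 0.3593 miss tool cm [2.38 0.09 0.  ]
  to x 0.3390 tool cm [ 2.49 -1.16 -1.59]
  to x 0.3187 tool cm [ 2.61 -2.28 -3.28]
```

```bash
python3 -m pendant '[[0.4,0.1,0,0,0,0],[0.5,0,0,0,0,0],[0.5,0,0,0,0,0],[0.3,0,0,0,0,0],[0.2,0,0,0,0,0],[0,0,0,0,0,0],[0,0,0,0,0,0]]'
python3 chk.py 10
```

```text
t: 5.0
position: [0.6208, 0.2027, 0.1034]
tool_rot: [[-0.0, -0.924, 0.383], [-0.0, 0.383, 0.924], [-1.0, 0.0, -0.0]]
ft_force: [-0.7, -0.1, 0.3]
opening: 0.0006
t 5.45 F [0.05 0.02 0.18] sd 0.4 pos [0.6211 0.2028 0.1039] x 0.3593 miss tool cm [ 0.41 -0.05  0.01]
  to x 0.3390 tool cm [ 0.52 -1.3  -1.58]
  to x 0.3187 tool cm [ 0.64 -2.42 -3.28]
```

```bash
python3 - <<'E'
from plant import bot
import cv2
for n in("scene","wrist"):
    c=bot.read_camera(n);i=c["img"][:,:,::-1]
    if n=="scene": i=cv2.resize(i[200:360,220:460],None,fx=3,fy=3)
    cv2.imwrite(f"pics/{n}3.png",i)
E
```

```text
(no output)
```

View pics/scene3.png

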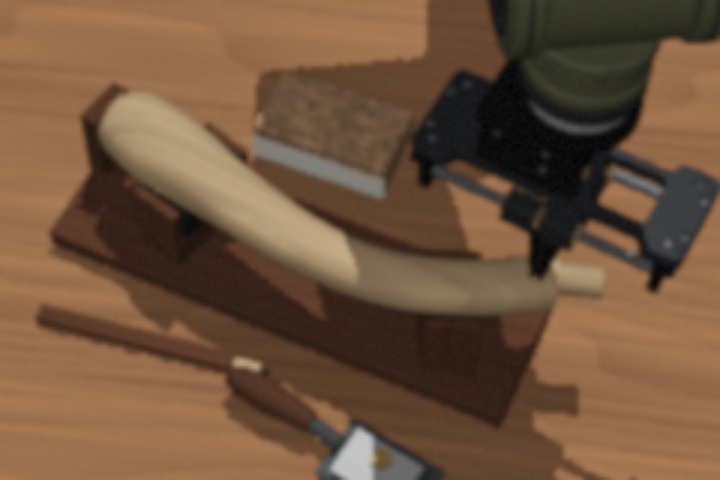

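View pics/wrist3.png

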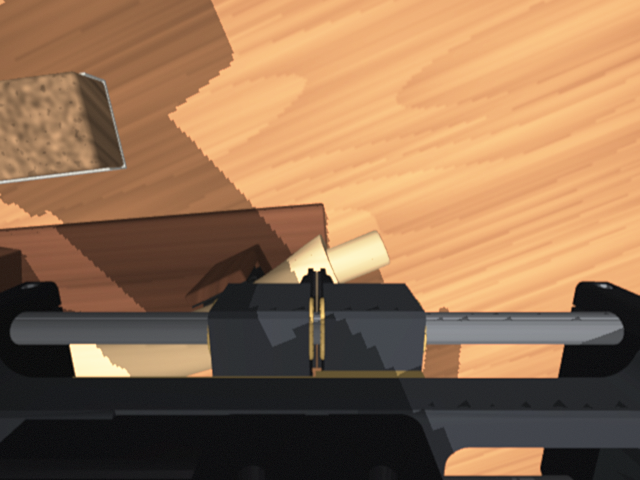

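Scene zoom: the fingertips are just above the tenon-end top at (540,272). The wrist view agrees, with the shoulder at (325,250). Descending gently.

```bash
python3 -m pendant '[[0.1,-0.05,0,0,0,0],[0.1,0,0,0,0,0],[0.05,0,0,0,0,0],[0,0,0,0,0,0]]'
python3 chk.py 8 | head -1
python3 -m pendant '[[0.05,0,0,0,0,0],[0.05,0,0,0,0,0],[0,0,0,0,0,0]]'
python3 chk.py 8
```

```text
t: 5.93
position: [0.6213, 0.2025, 0.1008]
tool_rot: [[-0.0, -0.924, 0.383], [-0.0, 0.383, 0.924], [-1.0, 0.0, -0.0]]
ft_force: [-0.6, -0.5, 0.1]
opening: 0.0007
t 6.28 F [-0.14 -0.08 -0.01] sd 0.29 pos [0.6214 0.2026 0.1011] x 0.3593 miss tool cm [ 0.14 -0.01  0.02]
t: 6.58
position: [0.6215, 0.2026, 0.1002]
tool_rot: [[0.0, -0.924, 0.383], [0.0, 0.383, 0.924], [-1.0, -0.0, 0.0]]
ft_force: [-0.1, 0.5, -0.5]
opening: 0.0001
t 6.93 F [0.15 0.27 0.61] sd 0.56 pos [0.6215 0.2026 0.1003] x 0.3593 miss tool cm [ 0.06 -0.    0.01]
  to x 0.3390 tool cm [ 0.16 -1.26 -1.58]
  to x 0.3187 tool cm [ 0.29 -2.37 -3.28]
```

```bash
python3 -m pendant '[[0.05,0,0,0,0,0],[0,0,0,0,0,0]]' | tail -2
python3 chk.py 12 | head -1

```

```text
ft_force: [-0.4, -0.4, 1.0]
opening: 0.0004
t 7.70 F [0.19 0.74 0.86] sd 0.51 pos [0.6214 0.2026 0.0997] x 0.3593 miss tool cm [-0.   -0.    0.01]
```

```bash
python3 -m pendant '[[0.05,-0.1,-0.15,0,0,0],[0.03,-0.24,-0.29,0,0,0],[0.03,-0.24,-0.29,0,0,0],[0.03,-0.23,-0.29,0,0,0],[0.02,-0.22,-0.29,0,0,0],[0.02,-0.2,-0.27,0,0,0]]' | tail -2
python3 chk.py 10

```

```text
ft_force: [-0.1, 1.7, 1.1]
opening: 0.0004
t 8.70 F [-0.02 -0.58  1.11] sd 0.41 pos [0.6268 0.1828 0.0978] x 0.3390 miss tool cm [-0.09 -0.01  0.05]
  to x 0.3187 tool cm [ 0.04 -1.12 -1.65]
  to x 0.2984 tool cm [ 0.1  -2.07 -3.44]
```

```bash
python3 -m pendant '[[0.02,-0.19,-0.28,0,0,0],[0.02,-0.19,-0.28,0,0,0],[0.02,-0.19,-0.28,0,0,0],[0.02,-0.19,-0.27,0,0,0],[0.02,-0.18,-0.27,0,0,0],[0.02,-0.18,-0.27,0,0,0],[0.01,-0.17,-0.29,0,0,0],[0.01,-0.16,-0.3,0,0,0],[0.01,-0.16,-0.3,0,0,0],[0.01,-0.15,-0.3,0,0,0],[0.01,-0.15,-0.3,0,0,0],[0.01,-0.15,-0.3,0,0,0]]' | tail -2
python3 chk.py 8

```

```text
ft_force: [-0.2, 1.0, 1.2]
opening: 0.0003
t 10.10 F [-0.   -0.74  1.48] sd 0.65 pos [0.6326 0.143  0.096 ] x 0.2984 miss tool cm [-0.09 -0.01  0.01]
  to x 0.2781 tool cm [-0.04 -0.77 -1.87]
  to x 0.2579 tool cm [ 0.   -1.33 -3.82]
```

```bash
python3 -m pendant '[[0,-0.14,-0.3,0,0,0],[0,-0.13,-0.31,0,0,0],[0,-0.13,-0.31,0,0,0],[0.01,-0.13,-0.31,0,0,0],[0.01,-0.12,-0.32,0,0,0],[0.01,-0.12,-0.32,0,0,0],[0.01,-0.11,-0.32,0,0,0],[0.01,-0.1,-0.32,0,0,0],[0.01,-0.1,-0.33,0,0,0],[0,-0.09,-0.33,0,0,0],[0.01,-0.08,-0.33,0,0,0],[0,-0.08,-0.32,0,0,0]]' | tail -2
python3 chk.py 8

```

```text
ft_force: [0.6, 1.8, 1.8]
opening: 0.0006
t 11.50 F [ 0.45 -0.61  2.08] sd 0.46 pos [0.6302 0.1026 0.0953] x 0.2579 miss tool cm [-0.07 -0.01  0.01]
  to x 0.2376 tool cm [-0.03 -0.38 -1.99]
  to x 0.2173 tool cm [-0.01 -0.55 -4.01]
```

```bash
python3 -m pendant '[[-0.03,-0.07,-0.32,0,0,0],[0,-0.07,-0.34,0,0,0],[0.01,-0.06,-0.33,0,0,0],[0,-0.06,-0.34,0,0,0],[0.01,-0.06,-0.33,0,0,0],[0,-0.05,-0.33,0,0,0]]' | tail -2
python3 chk.py 10

```

```text
ft_force: [0.3, 1.3, 1.7]
opening: 0.0005
t 12.50 F [-0.15 -0.71  1.7 ] sd 0.45 pos [0.6259 0.0829 0.0954] x 0.2376 miss tool cm [-0.02 -0.02 -0.01]
  to x 0.2173 tool cm [-0.01 -0.19 -2.03]
  to x 0.1970 tool cm [-0.07 -0.2  -4.05]
```

```bash
python3 -m pendant '[[-0.03,-0.04,-0.33,0,0,0],[0,-0.04,-0.34,0,0,0],[0,-0.03,-0.34,0,0,0],[0,-0.03,-0.34,0,0,0],[0,-0.03,-0.34,0,0,0],[-0.01,-0.02,-0.34,0,0,0]]' | tail -2
python3 chk.py 10

```

```text
ft_force: [0.2, 1.9, 2.0]
opening: 0.0004
t 13.50 F [-0.18 -0.62  1.35] sd 0.48 pos [0.6198 0.0635 0.0958] x 0.2173 miss tool cm [ 0.03 -0.01  0.  ]
  to x 0.1970 tool cm [-0.03 -0.02 -2.03]
  to x 0.1767 tool cm [-0.13  0.11 -4.05]
```

```bash
python3 -m pendant '[[-0.01,-0.02,-0.34,0,0,0],[-0.01,-0.01,-0.34,0,0,0],[-0.01,0,-0.34,0,0,0],[-0.01,0,-0.34,0,0,0],[-0.01,0,-0.34,0,0,0],[-0.02,0.01,-0.33,0,0,0]]' | tail -2
python3 chk.py 10

```

```text
ft_force: [0.8, 0.4, 0.8]
opening: 0.0005
t 14.50 F [-0.33 -0.78  1.29] sd 0.5 pos [0.6122 0.0447 0.0965] x 0.1970 miss tool cm [ 0.04  0.   -0.  ]
  to x 0.1767 tool cm [-0.05  0.13 -2.03]
  to x 0.1564 tool cm [-0.21  0.37 -4.04]
```

```bash
python3 -m pendant '[[-0.01,0.01,-0.34,0,0,0],[-0.02,0.02,-0.34,0,0,0],[-0.02,0.02,-0.34,0,0,0],[-0.02,0.02,-0.34,0,0,0],[-0.02,0.03,-0.34,0,0,0],[-0.02,0.03,-0.33,0,0,0]]' | tail -2
python3 chk.py 10

```

```text
ft_force: [0.6, 1.1, 0.5]
opening: 0.0006
t 15.50 F [-0.38 -0.6   1.04] sd 0.49 pos [0.6032 0.0264 0.0976] x 0.1767 miss tool cm [ 0.06 -0.    0.  ]
  to x 0.1564 tool cm [-0.1   0.24 -2.01]
  to x 0.1361 tool cm [-0.22  0.56 -4.01]
```

```bash
python3 -m pendant '[[-0.02,0.03,-0.33,0,0,0],[-0.03,0.04,-0.34,0,0,0],[-0.02,0.04,-0.34,0,0,0],[-0.03,0.04,-0.34,0,0,0],[-0.02,0.04,-0.33,0,0,0],[-0.03,0.05,-0.33,0,0,0]]' | tail -2
python3 chk.py 10

```

```text
ft_force: [0.7, 0.8, 1.2]
opening: 0.0009
t 16.50 F [-0.19 -0.38  1.43] sd 0.32 pos [0.5933 0.0088 0.0991] x 0.1564 miss tool cm [ 0.05 -0.01 -0.  ]
  to x 0.1361 tool cm [-0.07  0.31 -2.01]
  to x 0.1158 tool cm [-0.23  0.69 -4.  ]
```

```bash
python3 -m pendant '[[-0.03,0.05,-0.33,0,0,0],[-0.02,0.05,-0.34,0,0,0],[-0.02,0.05,-0.34,0,0,0],[-0.02,0.05,-0.34,0,0,0],[-0.02,0.05,-0.33,0,0,0],[-0.03,0.06,-0.33,0,0,0]]' | tail -2
python3 chk.py 10

```

```text
ft_force: [0.4, 1.4, 0.4]
opening: 0.0006
t 17.50 F [-0.15 -0.4   1.17] sd 0.42 pos [ 0.5828 -0.0086  0.1005] x 0.1361 miss tool cm [0.07 0.   0.  ]
  to x 0.1158 tool cm [-0.09  0.38 -1.99]
  to x 0.0955 tool cm [-0.27  0.78 -3.98]
```

```bash
python3 -m pendant '[[-0.02,0.06,-0.33,0,0,0],[-0.03,0.06,-0.33,0,0,0],[-0.03,0.06,-0.33,0,0,0],[-0.03,0.06,-0.33,0,0,0],[-0.03,0.07,-0.33,0,0,0],[-0.03,0.07,-0.33,0,0,0]]' | tail -2
python3 chk.py 10

```

```text
ft_force: [0.7, 1.1, 1.4]
opening: 0.0003
t 18.50 F [-0.25 -0.16  1.16] sd 0.4 pos [ 0.5717 -0.0254  0.1022] x 0.1158 miss tool cm [ 0.08 -0.   -0.01]
  to x 0.0955 tool cm [-0.1  0.4 -2. ]
  to x 0.0752 tool cm [-0.27  0.81 -3.99]
```

```bash
python3 -m pendant '[[-0.03,0.06,-0.33,0,0,0],[-0.03,0.06,-0.34,0,0,0],[-0.03,0.07,-0.33,0,0,0],[-0.03,0.07,-0.33,0,0,0],[-0.03,0.07,-0.33,0,0,0],[-0.03,0.07,-0.33,0,0,0]]' | tail -2
python3 chk.py 10

```

```text
ft_force: [0.6, 1.3, 0.4]
opening: 0.0004
t 19.50 F [-0.67 -0.55  0.93] sd 0.45 pos [ 0.5604 -0.0422  0.1041] x 0.0955 miss tool cm [ 0.08  0.   -0.01]
  to x 0.0752 tool cm [-0.08  0.41 -2.  ]
  to x 0.0549 tool cm [-0.1   0.79 -4.  ]
```

```bash
python3 -m pendant '[[-0.02,0.07,-0.33,0,0,0],[-0.03,0.07,-0.34,0,0,0],[-0.03,0.07,-0.33,0,0,0],[-0.02,0.07,-0.33,0,0,0],[-0.02,0.07,-0.33,0,0,0],[-0.01,0.07,-0.33,0,0,0]]' | tail -2
python3 chk.py 10

```

```text
ft_force: [0.4, 1.3, 0.9]
opening: 0.0006
t 20.50 F [-0.21 -0.78  1.13] sd 0.39 pos [ 0.5489 -0.059   0.1053] x 0.0752 miss tool cm [ 0.04 -0.01 -0.01]
  to x 0.0549 tool cm [ 0.03  0.37 -2.01]
  to x 0.0346 tool cm [ 0.21  0.69 -4.01]
```

```bash
python3 -m pendant '[[0,0.06,-0.33,0,0,0],[0,0.06,-0.34,0,0,0],[0,0.06,-0.34,0,0,0],[0,0.06,-0.33,0,0,0],[0.01,0.06,-0.34,0,0,0],[0.01,0.06,-0.33,0,0,0]]' | tail -2
python3 chk.py 10

```

```text
ft_force: [0.9, 0.4, 1.5]
opening: 0.0005
t 21.50 F [-0.36 -0.78  1.06] sd 0.55 pos [ 0.5379 -0.0762  0.1051] x 0.0549 miss tool cm [0.01 0.01 0.01]
  to x 0.0346 tool cm [ 0.19  0.33 -2.  ]
  to x 0.0245 tool cm [ 0.41  0.47 -3.  ]
```

```bash
python3 -m pendant '[[0.02,0.05,-0.33,0,-0.017,0],[0.02,0.05,-0.34,0,-0.017,0],[0.02,0.05,-0.34,0,-0.017,0],[0.02,0.06,-0.33,0,-0.017,0],[0.01,0.06,-0.33,0,-0.017,0],[0.01,0.06,-0.33,0,-0.017,0]]' | tail -2
python3 chk.py 10

```

```text
ft_force: [-0.1, 0.3, 0.9]
opening: 0.0003
t 22.50 F [-0.41 -1.12  1.18] sd 0.39 pos [ 0.5271 -0.0936  0.1032] x 0.0346 miss tool cm [-0.    0.    0.02]
  to x 0.0245 tool cm [ 0.12  0.14 -1.  ]
  to x 0.0245 tool cm [ 0.12  0.14 -1.  ]
```

```bash
python3 -m pendant '[[0.01,0.04,-0.25,0,-0.02,0],[0.02,0.04,-0.25,0,-0.02,0],[0.02,0.04,-0.25,0,-0.02,0],[0.02,0.03,-0.25,0,-0.02,0],[0.03,0.03,-0.2,0,-0.02,0],[0,0,0,0,0,0]]' | tail -2
python3 chk.py 8

```

```text
ft_force: [-0.3, 0.1, -0.4]
opening: 0.0002
t 23.40 F [-0.13  0.06 -0.04] sd 0.27 pos [ 0.5211 -0.1034  0.1005] x 0.0245 miss tool cm [-0.02 -0.05  0.16]
  to x 0.0245 tool cm [-0.02 -0.05  0.16]
  to x 0.0245 tool cm [-0.02 -0.05  0.16]
```

The line to top_8 was felt throughout at about 1 N, but contact went to zero over the last ~1 cm of rounded end. I'll ease down gently to finish at the end of the grip.

```bash
python3 -m pendant '[[0.05,-0.02,0.05,0,0,0],[0.05,-0.02,0.05,0,0,0],[0,0,0,0,0,0]]' | tail -2
python3 chk.py 8|head -1

```

```text
ft_force: [-0.3, 0.6, 0.5]
opening: 0.0005
t 24.05 F [-0.43 -0.8   0.81] sd 0.41 pos [ 0.5221 -0.1022  0.1   ] x 0.0245 miss tool cm [-0.1   0.01  0.02]
```

```bash
python3 -m pendant '[[0.02,0.03,-0.17,0,0,0],[0.02,0.03,-0.17,0,0,0],[0.02,0.03,-0.16,0,0,0]]' | tail -2
python3 chk.py 6|head -1

```

```text
ft_force: [0.2, -0.2, 0.9]
opening: 0.0005
t 24.60 F [-0.01 -0.36  0.93] sd 0.22 pos [ 0.5193 -0.1064  0.0982] x 0.0245 miss tool cm [-0.17 -0.09  0.55]
```

In touch at 0.9 N about 5 mm from the grip's end. Lifting clear.

```bash
python3 -m pendant '[[-0.3,0,0,0,0,0],[-0.8,0,0,0,0,0],[-1.5,0,0,0,0,0],[-2,0,0,0,0,0],[-2,0,0,0,0,0],[-2,0,0,0,0,0],[-2,0,0,0,0,0],[-2,0,0,0,0,0],[-1.5,0,0,0,0,0],[-0.8,0,0,0,0,0],[-0.3,0,0,0,0,0],[0,0,0,0,0,0],[0,0,0,0,0,0],[0,0,0,0,0,0]]'
python3 - <<'E'
from plant import bot
from h import *
for n in("scene","top"):
    c=bot.read_camera(n);cv2.imwrite(f"pics/{n}9.png",c["img"][:,:,::-1]);o=dict(np.load(f"{n}0.npz"))
    d=np.abs(c["img"].astype(int)-o["img"]).max(2)>60
    cv2.imwrite(f"pics/{n}d.png",d.astype(np.uint8)*255)
    W=cloud(c);W0=cloud(o);m=(W0[...,2]>.085)&(W0[...,2]<.12)&(W0[...,0]>.45)&(W0[...,0]<.68)&(W0[...,1]>-.13)&(W0[...,1]<.24)&(W[...,2]<.13)
    print(n,m.sum(),np.nanmedian((W-W0)[m],0).round(4))
E
```

```text
t: 25.82
position: [0.5071, -0.134, 0.2457]
tool_rot: [[0.075, -0.924, 0.375], [0.186, 0.383, 0.905], [-0.98, 0.002, 0.201]]
ft_force: [-0.1, -1.2, 0.3]
opening: 0.0006
scene 3221 [-0.0001 -0.     -0.0002]
top 2213 [ 0.     -0.     -0.0002]
```

View pics/scene9.png

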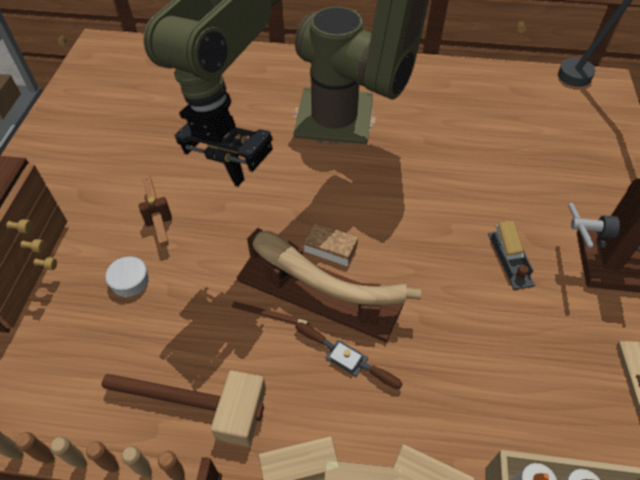

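View pics/top9.png

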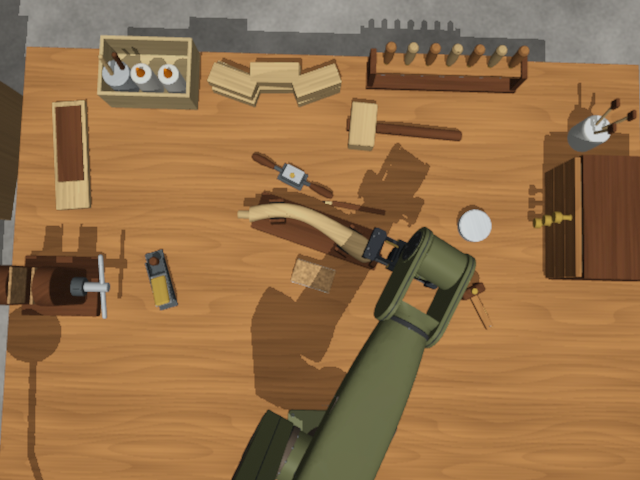

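The views show the hand clear above the grip, the arm still from (265,245) to (415,294) in the scene view, and every bystander in its original place.

```bash
python3 -c "
from plant import bot
print(bot.finish_job(),bot.observe()['t'])"
```

```text
the job is handed in; nothing more can be done
the job is handed in; nothing more can be done
```

I ran the closed fingertips along the middle of the chair arm's top, from about 12 mm inside the tenon shoulder to about 5 mm from the hand grip's end. I then lifted the hand about 15 cm clear and handed the job in at about 26 s.

- **Contact and force:** At each stop from the start to about 2 mm past top_8, the averaged force showed contact, mostly 0.9 to 1.5 N. It peaked at about 2.1 N near the middle. Single force readings carry about 0.5 N of noise. Between stops I have no averaged readings.
- **Gap:** Just past top_8, on the rounded last centimetre of the grip, one check read about 0 N. Contact was lost there for under a second. I eased back down to about 0.8 N and finished the stroke at about 0.9 N before lifting.
- **Tracking:** The measured tool path stayed within about 0.5 mm sideways of the measured centre line up to top_8. From mid-arm up to the grip, contact came up to 0.8 mm above the height the camera gave. I followed the force there instead.
- **Final check:** Depth images before and after show the chair arm moved no more than about 0.2 mm. The bystanders look unmoved by eye in the scene and top views; part of the marking gauge was hidden in the top view.

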